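# Raise the pestle of a tissue homogeniser for rinsing

## Task

Move the glass homogeniser, the tube with the pestle standing in it, from the tube rack into the heavy bench block, so that it stands fully home in the block's bore with the pestle still at the bottom. Then let go of the glass, take the pestle by its knob and draw it straight up about 55 mm without jamming, its head staying inside the tube and the tube staying down in the block. The program finishes while holding the pestle still at that height by the knob, not touching the glass, so that a colleague can rinse it down; leave the empty tube, wash bottle, beaker and timer alone.

Things in the scene. Friction and masses are not known exactly. Their poses are not given: they have to be found in the camera images.
- tube: thick-walled clear glass homogeniser tube with a rounded bottom, loose, 0.16 kg; 32 mm outside diameter, 120 mm tall, bore 22 mm; the pestle stands in it. At the start it stands upright in one of the two outer holes of the tube rack; the plain empty tube is in the other outer hole. Origin at the centre of its underside, z up along its axis.
- tube_floor (a point): centre of the floor of the tube's bore, 12 mm above the tube's origin and 108 mm below its rim
- pestle: pestle, loose, 0.06 to 0.11 kg, 138 mm long, standing on the floor of the tube's bore: white cylindrical head 20.6 mm wide, 36 mm long (0.7 mm play all round), 9 mm steel rod, black knob 18 mm wide, 20 mm tall at the top. Fully down, the knob spans 10 to 30 mm above the tube's rim. Let go, it drops back. Origin at the centre of the head's underside, z up along the rod.
- knob (a point): middle of the pestle's knob, 128 mm above the pestle's origin
- bench_block: heavy aluminium block 84 x 84 mm on a dark base plate 116 x 116 mm, fixed to the bench, top 66 mm above the bench; in the middle an upright round bore 34.4 mm wide with a 2 mm chamfer (1.2 mm play all round for the tube), 48 mm deep; a small thumbscrew on one side. Origin at the centre of its underside on the bench.
- block_mouth (a point): centre of the bore's mouth, at the top of the block, 66 mm above the bench
- block_floor (a point): centre of the bore's floor, 18 mm above the bench; the tube's origin comes to rest here
- tube_rack: white tube rack, fixed, 70 x 242 mm and 68 mm tall at the end panels, three holes of 36 mm in a row along its own y axis, 75 mm apart (middle and both sides of it); its holed top plate ends 62 mm above the bench, tubes stand on its base 7 mm above the bench. The middle hole is empty. Origin at the centre of its underside, y along the row.
- spare_tube: the same kind of glass tube, but empty, upright in the other outer hole of the rack, loose; origin at the centre of its underside. Leave it.
- wash_bottle: white wash bottle with a nozzle, 77 mm wide and 202 mm tall, standing behind the block; origin at the centre of its underside. Leave it.
- beaker: clear plastic beaker, about 95 mm wide and 112 mm tall, standing behind the rack; origin at the centre of its underside. Leave it.
- timer: small white digital timer lying flat, 58 x 62 x 16 mm, to the right of the block; origin at the centre of its underside. Leave it.
Not all that is in view belongs to the job. What is shaped like the tube but blue or turquoise is not meant.

How it is judged (in metres and radians):
On the way:
1. the tube stands fully home in the block's bore, let go, with the pestle still at the bottom of it (horizontal distance between tube and block_floor below 0.004 m and z of tube in the frame of block_floor below 0.004 m and z of pestle in the frame of tube_floor below 0.006 m and contact force between the fingers and tube below 0.2 N), for 0.3 s.
At the end, for the whole second after the job is handed in: The fingers hold the pestle still by the knob (TCP within 35 mm of it), 43 to 67 mm above the bore floor, in line with the tube (4 deg), pressing on the glass with under 8 N; the tube stands home in the block (within 4 mm of its floor and axis, upright to 4 deg), untouched by the robot (z of pestle in the frame of tube_floor between 0.043 and 0.067 m and angle between the z axis of pestle and the z axis of tube, either way round below 0.07 rad and linear speed of pestle below 0.03 m/s and contact force between the fingers and pestle above 2 N and contact force between each of the arm, the fingers and tube below 0.2 N and contact force between pestle and tube below 8 N and horizontal distance between tube and block_floor below 0.004 m and z of tube in the frame of block_floor below 0.004 m and angle between tube's own z axis and vertical below 0.07 rad and distance between the grasp point and knob below 0.035 m); the arm keeps its last pose, push and grip.
It fails at once if the pestle is drawn up while the tube is not standing home in the block (or the tube is dragged up with it) (z of pestle in the frame of tube_floor above 0.015 m and z of tube in the frame of block_floor above 0.006 m).
It fails at once if the pestle's head comes out of the tube (z of pestle in the frame of tube_floor above 0.08 m).
It fails at once if the tube is dropped or tipped over (angle between tube's own z axis and vertical above 0.6 rad).
It fails at once if the empty tube is disturbed (distance of spare_tube from where it was at the start of the episode above 0.02 m).
It fails at once if the wash bottle, the beaker or the timer is disturbed (distance of any of wash_bottle, beaker, timer from where it was at the start of the episode above 0.02 m).
It also fails if it takes over 59 s, if anything falls off the work surface, if the arm or the gripper's body presses on something with over 40 N, if the wrist force passes 120 N, or if a joint passes its speed limit or range.

## Robot

A 6-joint arm with a two-finger parallel gripper is mounted at the origin on a cart in front of the work surface, level with it; the furniture and walls round the work are solid. World frame = base frame: x ahead of the robot, y to its left, z up, the work surface at z = 0. Lengths are in mm, angles in degrees, forces in N, time in s.
With the tool pointing down it reaches from about 325 to 1000 mm from the base axis. Payload 5.1 kg.
Tool frame: the origin (TCP) lies between the finger pads, 19 mm behind the fingertips; this is the grasp point; z points along the fingers, y is the line along which they close (so a half turn about z gives the same grasp; the last joint's range is limited). The gripper opens to 85 mm and grips with 20 to 120 N. Pads are 22 mm wide; open, the fingers measure 114 mm over their backs; the gripper's body (76 mm by 85 mm) begins 54 mm behind the grasp point. The pads swing forward as they close: fully open they stand 13 mm farther back than shut.
Start: joints at [-73.086, 7.093, 94.555, -0, 78.352, -4.733], TCP at [239.737, -604.161, 250.022] pointing down, gripper open.
Joint ranges: [-149.61, 149.61], [-58.7, 133.49], [1.44, 155.28], [-77.14, 257.14], [18.33, 153.61], [-166.67, 166.67]. Speed limits (degrees/s): [147.25, 147.25, 180, 180, 180, 180].

## Interface

Orientations are given as [roll, pitch, yaw] about the fixed x, y, z axes, in that order (R = Rz(yaw) Ry(pitch) Rx(roll)).
In Python, from bench import robot gives the robot as it stands. The module is installed in compiled form; this text tells all that it offers.
- The arm moves only by the tool drive_tool, never from a script. Its argument "plan" is a list that holds one entry, the list of rows, each a list of 7 numbers: the shift along the tool's x, y, z each as a share of 3 cm, from -1 to 1, then the turn, a rotation vector about the tool's x, y, z each as a share of 5 degrees, from -1 to 1, then the gripper's target within -1 to 1 (fully open at 1, half-way at 0, shut at -1). In form: [[[dx, dy, dz, rx, ry, rz, claw], ...]]. A call has 1 to 8 rows; each row shifts and turns the commanded pose from where the row before left it, along the tool's axes as they then stand; what a row does not reach is not made up. A row lasts 1/8 s, in which the tool goes at most 62.5 mm and 10.7 degrees, less where a joint would pass 70% of its speed; a pose out of reach is approached as far as the arm can. A call with a number of a shift or a turn outside -1 to 1 is refused whole. A call with a gripper value outside its range is refused whole. The fingers move at their own pace and stop on an object; the grip force is fixed at half the most. Time passes only in rows, so rows that do not move let the fingers close. It gives the time, the measured TCP pose, the force, the opening and the grip force at its end, in the units of the state.
- robot.get_obs(): the state, without advancing time (a new reading comes with each control period).
- robot.read_camera(name): name is "scene" or "top" or "wrist"; returns the picture (420x560x3 uint8, blue, green, red); there is no depth.
- robot.calibration(name): a dict with "fx", "fy", "cx", "cy" (pixels), "R" (3x3) and "t" (3): a world point X has camera coordinates R X + t. Camera axes: x right, y down, z forward; pixel columns grow to the right and rows downward; lengths in mm; the calibration is good to about 2 mm. A picture is of the moment at which its call begins: read the wrist's pose just before it. calibration takes no time and is no camera call; for the wrist camera it gives the pose at the moment of the call.
- robot.close_job(): hands the job in; it is judged then, once.
Trained networks look in the newest picture that a camera, given by its name, has taken for a name from the list of things; names that differ only in an ending like _2 or _b are one class to them, and where a whole thing is asked for, a point or a joint stands for the part that bears it (a point fixed in the world has none). Each returns a list of dicts, best first, with "confidence" (0 to 1); they miss things now and then, are a little off and sometimes report something else, mostly with a low value. They report only what shows in the picture. A call takes as long as a camera call. They do not tell look-alikes from the thing itself.
- robot.find_in(camera, name): "point" ([column, row] in pixels, amid what is visible of it).
- robot.outline_of(camera, name): "region" (420x560 bool, what is visible of it) and "point" ([column, row] in pixels, amid what is visible of it).
- robot.tip_of(camera, name): "point" ([column, row] in pixels: a listed point, or the origin of a listed thing).
The state is a dict: "time_s": time; "q": joint angles; "joint_vel": joint speeds; "joint_efforts": joint torques, N m; "eef_pos": TCP position; "eef_rot": TCP orientation; "ft_force": force on the tool from outside, world axes, zero at the start; "ft_torque": the same for the moment, N m; "opening": finger opening in mm; "grip_force": force on a finger pad.
Only numpy, scipy, OpenCV 4.12 (cv2) and the standard library are available. Lean on these libraries where they do the work, as an engineer would, in place of code of your own. Each camera call takes 0.05 s, during which the arm holds its last target. There are 200 camera calls.

## Working session

There is one attempt and no reset: what is moved stays moved. The work goes in short steps, Python scripts to look and compute and a tool call to move; the robot and the scene stay as the last step left them, time stands still between calls to the robot, and variables do not carry over. Pictures are saved under pics/ and viewed, at most 11 in all, crops included, and the job is handed in when it is done.

Besides the shell and the picture viewer there is one more tool, called after "Request:" as a command line: name --argument value ..., lists and objects as JSON in quotes. drive_tool: Moves the arm, as the interface text tells. Its arguments: {"type":"object","properties":{"plan":{"type":"array","items":{"type":"array","items":{"type":"array","items":{"type":"number"}}}}},"required":["plan"]}

```bash
mkdir -p pics
python3 - <<'E'
from bench import robot
import cv2,numpy as np
o=robot.get_obs();print(o['time_s'],o['eef_pos'],o['eef_rot'],o['opening'])
for c in('scene','top'):
    cv2.imwrite(f'pics/{c}0.png',robot.read_camera(c))
    k=robot.calibration(c);print(c,k['fx'],np.round(-np.array(k['R']).T@k['t'],1),np.round(k['R'],2).tolist())
    for n in('tube','pestle','knob','block_mouth','spare_tube','tube_rack','bench_block','timer'):
        print(n,[(np.round(d['point']).tolist(),round(d['confidence'],2)) for d in robot.tip_of(c,n)])
E
```

```text
0.0 [ 239.56048913 -603.62183727  248.7242729 ] [-1.79879415e+02 -8.89543199e-03  2.16456501e+01] 85.10439011188255
scene 416.63285056184253 [ 69.8 873.9 630.3] [[-0.84, -0.53, 0.02], [-0.26, 0.39, -0.88], [0.47, -0.75, -0.47]]
tube [([263.0, 293.0], 0.98), ([287.0, 273.0], 0.86), ([230.0, 280.0], 0.67), ([296.0, 310.0], 0.65)]
pestle []
knob [([266.0, 242.0], 0.59)]
block_mouth [([327.0, 232.0], 0.62)]
spare_tube [([216.0, 322.0], 0.74), ([265.0, 293.0], 0.5)]
tube_rack [([241.0, 309.0], 0.78)]
bench_block [([325.0, 250.0], 0.66)]
timer [([363.0, 219.0], 0.67)]
top 380.7565280994639 [ 386.1   70.8 1000.5] [[-0.02, -1.0, -0.01], [-0.98, 0.02, -0.2], [0.2, 0.0, -0.98]]
tube [([220.0, 202.0], 0.85), ([219.0, 280.0], 0.76), ([219.0, 242.0], 0.53)]
pestle [([213.0, 245.0], 0.49)]
knob [([210.0, 235.0], 0.46)]
block_mouth [([309.0, 252.0], 0.91)]
spare_tube [([162.0, 235.0], 0.8), ([217.0, 241.0], 0.4)]
tube_rack [([188.0, 239.0], 0.79)]
bench_block [([308.0, 252.0], 0.66)]
timer [([400.0, 257.0], 0.59)]
```

View pics/scene0.png

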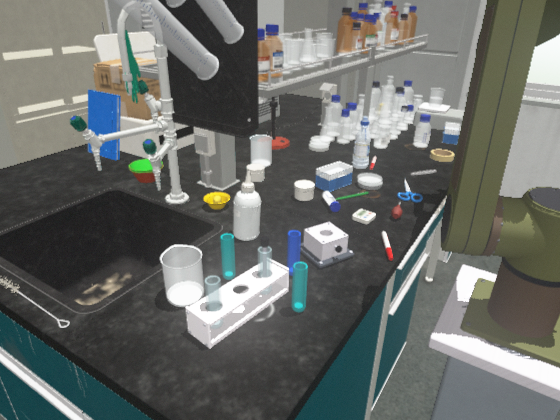

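View pics/top0.png

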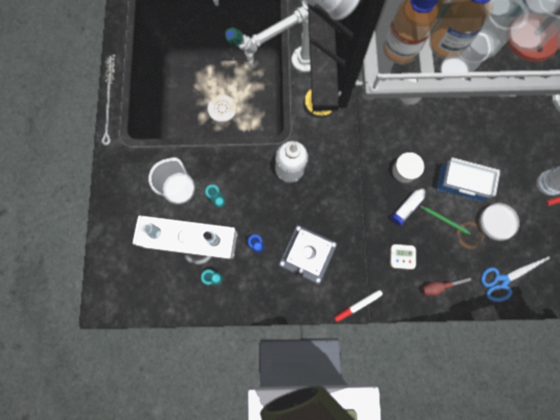

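Candidates for the tube:
- Right rack hole: top (211,238), scene (265,262). It has a dark knob.
- Left rack hole: top (152,232), scene (213,293). It looks empty.
- Turquoise or blue decoys: top (215,195), (211,278) and (255,242); scene (228,255), (300,287) and (294,252).

I choose the right hole and will check it in a close crop.

```bash
cat > h.py <<'E'
from bench import robot
import cv2,numpy as np
def ray(c,p,k=None):
    k=k or robot.calibration(c);R=np.array(k['R']);t=np.array(k['t'])
    d=R.T@np.array([(p[0]-k['cx'])/k['fx'],(p[1]-k['cy'])/k['fy'],1]);return -R.T@t,d
def atz(c,p,z,k=None):
    o,d=ray(c,p,k);return np.round(o+d*(z-o[2])/d[2],1)
def tri(rs):
    A=0;b=0
    for o,d in rs:
        d=d/np.linalg.norm(d);P=np.eye(3)-np.outer(d,d);A=A+P;b=b+P@o
    return np.round(np.linalg.solve(A,b),1)
def proj(c,X):
    k=robot.calibration(c);x=np.array(k['R'])@X+k['t'];return np.round([k['fx']*x[0]/x[2]+k['cx'],k['fy']*x[1]/x[2]+k['cy']],1)
E
python3 - <<'E'
from h import *
s=cv2.imread('pics/scene0.png');t=cv2.imread('pics/top0.png')
a=cv2.resize(s[220:345,170:350],None,fx=4,fy=4,interpolation=2)[:,:720]
b=cv2.resize(t[180:300,120:350],None,fx=3.1,fy=3.1,interpolation=2)
im=np.zeros((500+0,720,3),np.uint8);im=a
cv2.imwrite('pics/c1.png',a);cv2.imwrite('pics/c2.png',b)
print('block',atz('top',(309,252),66),atz('scene',(327,232),66),tri([ray('top',(309,252)),ray('scene',(327,232))]))
print('knob',atz('top',(211,236),147),atz('scene',(266,242),147))
print('rack top hole',atz('top',(184,237),62))
for n in ('tube_rack','bench_block','timer','wash_bottle','beaker'):
    r=robot.outline_of('top',n)
    if r:
        m=r[0]['region'];c=cv2.findContours(m.astype(np.uint8),0,2)[0];c=max(c,key=cv2.contourArea);bx=cv2.boxPoints(cv2.minAreaRect(c))
        print(n,r[0]['point'],[atz('top',p,68 if n=='tube_rack' else 8).tolist()[:2] for p in bx])
for p in((215,202),(255,247),(211,281)):print(atz('top',p,50))
E
```

```text
block [476.4   4.1  66. ] [ 4.723e+02 -4.000e-01  6.600e+01] [473.7   3.2  67.8]
knob [509.4 230.1 147. ] [505.4 238.2 147. ]
rack top hole [520.6 313.1  62. ]
tube_rack [181.6, 239.5] [[502.3, 441.1], [581.9, 433.9], [537.8, 178.3], [459.7, 189.7]]
bench_block [307.4, 252.5] [[446.1, 83.6], [558.0, 33.1], [507.9, -76.6], [398.1, -24.2]]
timer [400.4, 256.1] [[495.8, -211.9], [494.5, -274.5], [435.1, -269.0], [436.4, -207.3]]
wash_bottle [290.2, 161.5] [[694.0, 98.1], [800.6, 62.1], [771.9, -13.4], [666.4, 24.0]]
beaker [172.7, 182.3] [[708.4, 447.4], [766.0, 361.7], [649.6, 287.7], [594.6, 372.3]]
[611.1 239.4  50. ]
[493.3 137.6  50. ]
[411.8 246.4  50. ]
```

View pics/c1.png

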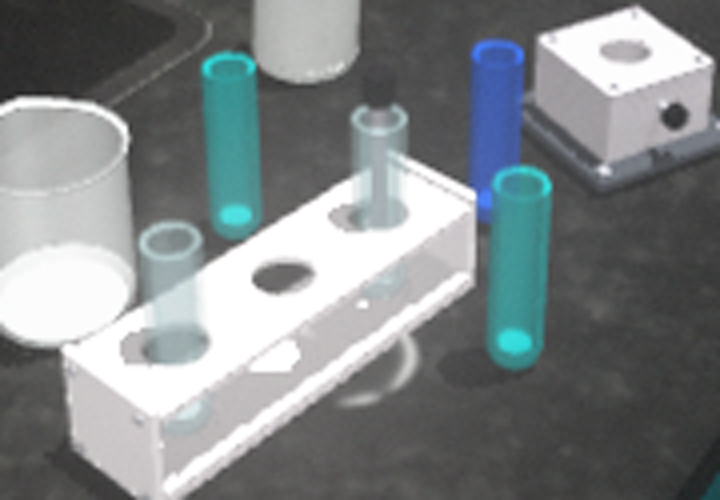

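View pics/c2.png

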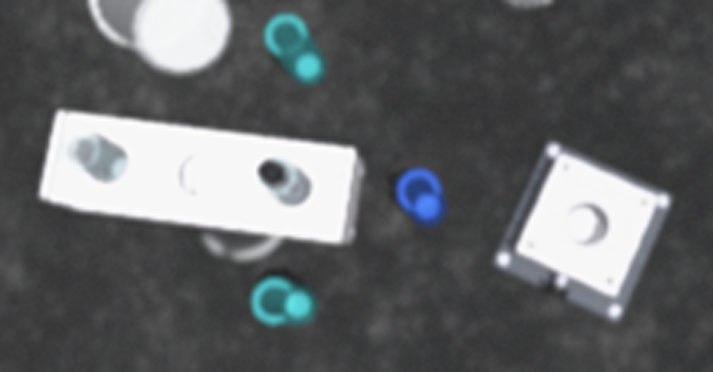

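The crops settle it: the clear tube with the black knob (crop 1 at (380,110), crop 2 at (272,172)) stands in the right rack hole. The left one is empty, and three tinted tubes stand loose around the rack. I go over the block first, keeping the tool yaw.

Request:
drive_tool --plan '[[[0.92, -0.99, -0.11, 0, 0, 0, 1], [0.92, -0.99, -0.11, 0, 0, 0, 1], [0.92, -0.99, -0.11, 0, 0, 0, 1], [0.92, -0.99, -0.11, 0, 0, 0, 1], [0.92, -0.99, -0.11, 0, 0, 0, 1], [0.92, -0.99, -0.11, 0, 0, 0, 1], [0.92, -0.99, -0.11, 0, 0, 0, 1], [0.92, -0.99, -0.11, 0, 0, 0, 1]]]'

```text
time_s: 2.15
eef_pos: [357.6, -300.6, 276.7]
eef_rot: [180.0, -0.0, 21.6]
ft_force: [-0.1, -0.1, 0.3]
opening: 85.4
grip_force: 0.0
```

Request:
drive_tool --plan '[[[0.92, -0.99, -0.11, 0, 0, 0, 1], [0.92, -0.99, -0.11, 0, 0, 0, 1], [0.92, -0.99, -0.11, 0, 0, 0, 1], [0.92, -0.99, -0.11, 0, 0, 0, 1], [0.92, -0.99, -0.11, 0, 0, 0, 1], [0.92, -0.99, -0.11, 0, 0, 0, 1], [0.92, -0.99, -0.11, 0, 0, 0, 1], [0.92, -0.99, -0.11, 0, 0, 0, 1]]]'

```text
time_s: 3.15
eef_pos: [475.2, 1.8, 303.2]
eef_rot: [180.0, -0.0, 21.7]
ft_force: [0.4, 0.1, 0.2]
opening: 85.6
grip_force: 0.0
```

```bash
cat >> h.py <<'E'
def look(names,f=None):
    o=robot.get_obs();p=np.array(o['eef_pos']);k=robot.calibration('wrist');im=robot.read_camera('wrist')
    if f: cv2.imwrite('pics/'+f,im)
    print('t',round(o['time_s'],2),'tcp',np.round(p,1),np.round(o['eef_rot'],1),'F',np.round(o['ft_force'],1),'op',round(o['opening'],1))
    print('cam',np.round(-np.array(k['R']).T@k['t'],1),np.round(np.array(k['R'])[2],2))
    for n,z in names:
        for d in robot.tip_of('wrist',n): print(n,np.round(d['point'],1),round(d['confidence'],2),atz('wrist',d['point'],z,k))
    return k
E
python3 - <<'E'
from h import *
look([('block_mouth',66),('bench_block',0)],'w1.png')
E
```

```text
t 3.15 tcp [475.2   1.8 303.2] [180.   -0.   21.7] F [0.4 0.1 0.2] op 85.6
cam [542.1  27.7 426.9] [-0.26 -0.1  -0.96]
block_mouth [282.9 179.8] 0.58 [476.  -2.  66.]
bench_block [279.1 165.5] 0.88 [478.4   3.2   0. ]
```

View pics/w1.png

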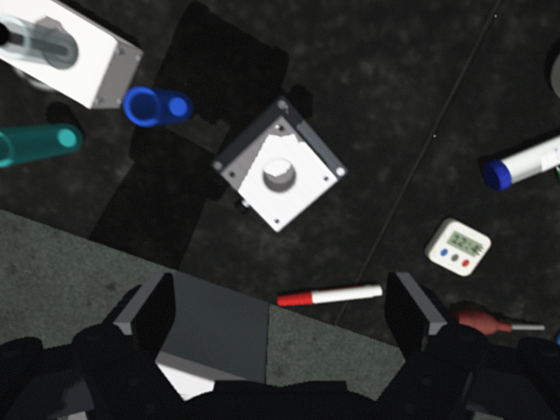

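The view shows the block's bore mouth at about (279,174), the top-face screws around it, the target rack at top left and the timer at (459,247). Next I go over the tube.

Request:
drive_tool --plan '[[[0.485, -0.846, 0, 0, 0, 0, 1], [0.485, -0.846, 0, 0, 0, 0, 1], [0.485, -0.846, 0, 0, 0, 0, 1], [0.485, -0.846, 0, 0, 0, 0, 1], [0.485, -0.846, 0, 0, 0, 0, 1], [0.485, -0.846, 0, 0, 0, 0, 1], [0.485, -0.846, 0, 0, 0, 0, 1], [0.485, -0.846, 0, 0, 0, 0, 1]]]'

```text
time_s: 4.3
eef_pos: [508.5, 231.7, 302.8]
eef_rot: [180.0, 0.0, 21.6]
ft_force: [0.5, -0.4, 0.7]
opening: 85.4
grip_force: 0.0
```

Run:
```python
from h import *
look([('knob',147),('tube',7),('pestle',19),('tube_rack',0)],'w2.png')
a=cv2.imread('pics/w2.png')[0:300,130:430]
b=cv2.imread('pics/w1.png')[90:240,200:360]
cv2.imwrite('pics/c3.png',np.hstack([cv2.resize(a,(400,400),interpolation=2),cv2.resize(b,(400,375),interpolation=2)[:400] if 0 else cv2.copyMakeBorder(cv2.resize(b,(400,375),interpolation=2),0,25,0,0,0)]))
```

```text
t 4.3 tcp [508.5 231.7 302.8] [180.    0.   21.6] F [ 0.5 -0.4  0.7] op 85.4
cam [575.5 257.6 426.4] [-0.26 -0.1  -0.96]
tube [274.2 161.3] 0.98 [515.1 240.6   7. ]
tube [350.4 207.4] 0.84 [496.7 133.7   7. ]
tube [313.2  73. ] 0.84 [621.2 236.    7. ]
tube [247.3 231.7] 0.75 [421.1 240.    7. ]
pestle [273. 166.] 0.67 [511.3 240.4  19. ]
tube_rack [219.2 133.3] 0.8 [521.1 312.    0. ]
```

View pics/c3.png

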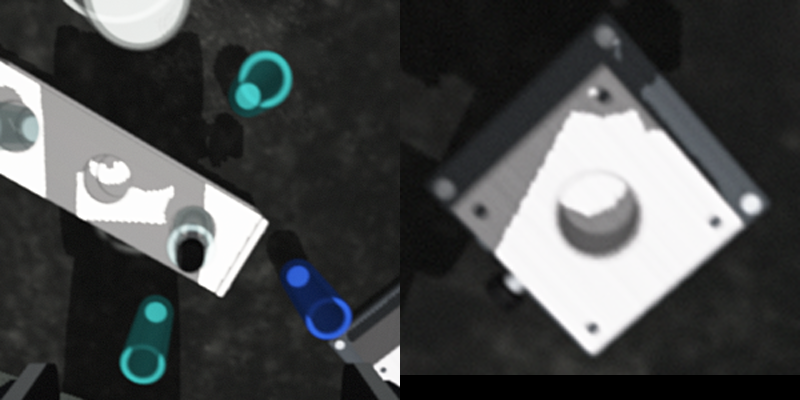

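Left crop: the knob is at (188,253) and the tube rim is behind it. Right crop: the bore mouth is at (198,213), which is pixel (279.2,175.2).

Run:
```python
from h import *
k2=robot.calibration('wrist')
im=cv2.imread('pics/w2.png');g=im.max(2)
m=np.zeros_like(g);m[172:212,250:292]=(g[172:212,250:292]<45)
n,l,s,c=cv2.connectedComponentsWithStats(m)
i=l[190,271];print(s[i],c[i]);x,y,w,h,_=s[i]
print('knob',atz('wrist',c[i],147,k2),atz('wrist',(x+w/2-.5,y+h/2-.5),147,k2))
# block: wrist cam pose of w1 = current translated
T=np.array([475.2,1.8,303.2])-np.array([508.5,231.7,302.8])
print('block',atz('wrist',(279.2,175.2),66-T[2],k2)+T)
print('rack mid',atz('wrist',(130+105*.75,178*.75),62,k2))
for c,p in(('top',(309,252)),('scene',(327,232))):print(c,atz(c,p,66))
# scene: knob blob and block mouth
print('scene mouth fine',atz('scene',(170+625/4,220+52/4),66),'scene knob',atz('scene',(170+379/4,220+84/4),147),'top mouth',atz('top',(120+588/3.1,180+224/3.1),66),'top knob',atz('top',(120+272/3.1,180+172/3.1),151))
```

```text
[264 179  19  25 389] [272.64010283 190.781491  ]
knob [512.5 238.1 147. ] [512.4 237.7 147. ]
block [478.6   2.4  66. ]
rack mid [524.6 312.9  62. ]
top [476.4   4.1  66. ]
scene [ 4.723e+02 -4.000e-01  6.600e+01]
scene mouth fine [471.6   5.4  66. ] scene knob [510.  236.3 147. ] top mouth [475.7   2.5  66. ] top knob [510.2 236.7 151. ]
```

Request:
drive_tool --plan '[[[0.16, -0.14, 0.2, 0, 0, 0, 1], [0, 0, 0.8, 0, 0, 0, 1], [0, 0, 0.8, 0, 0, 0, 1], [0, 0, 0.8, 0, 0, 0, 1], [0, 0, 0.8, 0, 0, 0, 1], [0, 0, 0.8, 0, 0, 0, 1], [0, 0, 0.6, 0, 0, 0, 1], [0, 0, 0.5, 0, 0, 0, 1]]]'

```text
time_s: 5.55
eef_pos: [511.1, 237.4, 142.8]
eef_rot: [-180.0, 0.0, 21.6]
ft_force: [-0.6, 0.7, -0.3]
opening: 85.3
grip_force: 0.0
```

Run:
```python
from h import *
look([('knob',147)],'w3.png')
```

```text
t 5.55 tcp [511.1 237.4 142.8] [-180.     0.    21.6] F [-0.6  0.7 -0.3] op 85.3
cam [578.2 263.3 266.5] [-0.27 -0.1  -0.96]
knob [276.7 302.1] 0.93 [511.7 238.3 147. ]
knob [515.1 334.2] 0.54 [532.7 147.1 147. ]
```

View pics/w3.png

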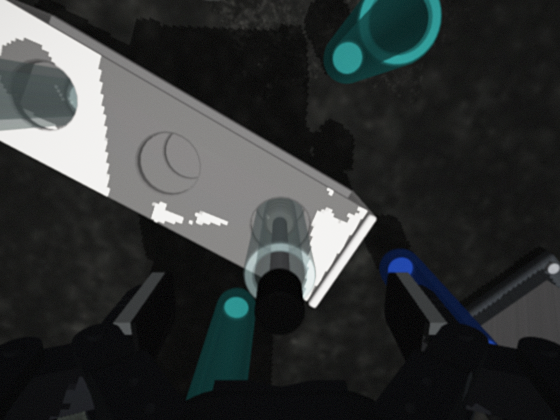

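The knob is at (280,303), centred between the pads. I go down to the glass and close.

Request:
drive_tool --plan '[[[0.03, 0, 0.4, 0, 0, 0, 1], [0, 0, 0.4, 0, 0, 0, 1], [0, 0, 0.2, 0, 0, 0, 0.2], [0, 0, 0, 0, 0, 0, -0.2], [0, 0, 0, 0, 0, 0, -0.6], [0, 0, 0, 0, 0, 0, -1], [0, 0, 0, 0, 0, 0, -1], [0, 0, 0, 0, 0, 0, -1]]]'

```text
time_s: 6.65
eef_pos: [512.4, 238.2, 114.4]
eef_rot: [180.0, -0.1, 21.6]
ft_force: [0.6, 0.3, 1.5]
opening: 30.7
grip_force: 59.6
```

Request:
drive_tool --plan '[[[0, 0, 0, 0, 0, 0, -1], [0, 0, 0, 0, 0, 0, -1], [0, 0, 0, 0, 0, 0, -1], [0, 0, 0, 0, 0, 0, -1]]]'

```text
time_s: 7.15
eef_pos: [512.3, 238.2, 114.4]
eef_rot: [180.0, -0.1, 21.6]
ft_force: [0.5, 0.2, 5.3]
opening: 30.6
grip_force: 59.9
```

Request:
drive_tool --plan '[[[0, 0, -0.2, 0, 0, 0, -1], [0, 0, -0.4, 0, 0, 0, -1], [0, 0, -0.6, 0, 0, 0, -1], [0, 0, -0.8, 0, 0, 0, -1], [0, 0, -0.8, 0, 0, 0, -1], [0, 0, -0.8, 0, 0, 0, -1], [0, 0, -0.8, 0, 0, 0, -1], [0, 0, -0.8, 0, 0, 0, -1]]]'

```text
time_s: 8.15
eef_pos: [511.6, 238.0, 271.7]
eef_rot: [-180.0, -0.0, 21.6]
ft_force: [0.3, 0.4, -2.7]
opening: 30.4
grip_force: 59.5
```

Run:
```python
from h import *
o=robot.get_obs();z=o['eef_pos'][2]
look([('knob',z+33)],'w4.png')
for c in('scene','top'):
    im=robot.read_camera(c);cv2.imwrite(f'pics/{c}4.png',im)
    print(c,[(d['point'],d['confidence'],atz(c,d['point'],z+33)) for d in robot.tip_of(c,'knob')])
a=cv2.resize(cv2.imread('pics/w4.png')[200:400,180:380],(400,400))
b=cv2.resize(cv2.imread('pics/scene4.png')[140:340,180:380],(400,400))
cv2.imwrite('pics/c4.png',np.hstack([a,b]))
```

```text
t 8.15 tcp [511.6 238.  271.7] [-180.    -0.    21.6] F [ 0.3  0.4 -2.7] op 30.4
cam [578.6 263.9 395.4] [-0.26 -0.1  -0.96]
knob [279.2 351. ] 0.77 [513.2 238.2 304.7]
scene [([216.6, 323.1], 0.53, array([313.4, 614.9, 304.7]))]
top []
```

View pics/c4.png

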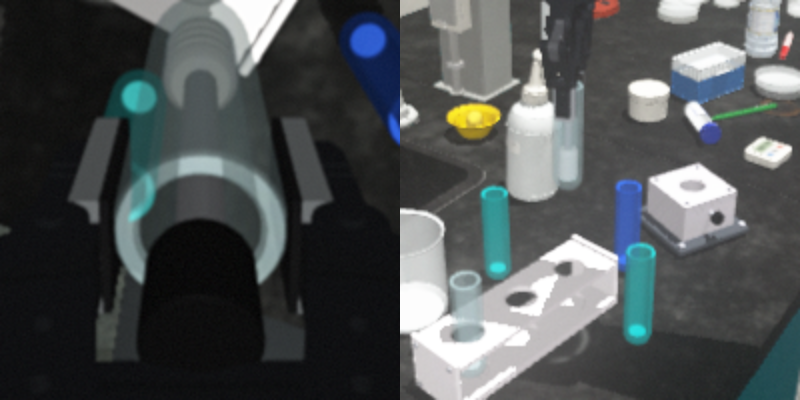

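The tube is held upright with the pestle down. Now I carry it over the block.

Request:
drive_tool --plan '[[[-0.5, 0.86, 0, 0, 0, 0, -1], [-0.5, 0.86, 0, 0, 0, 0, -1], [-0.5, 0.86, 0, 0, 0, 0, -1], [-0.5, 0.86, 0, 0, 0, 0, -1], [-0.5, 0.86, 0, 0, 0, 0, -1], [-0.5, 0.86, 0, 0, 0, 0, -1], [-0.5, 0.86, 0, 0, 0, 0, -1], [-0.5, 0.86, 0, 0, 0, 0, -1]]]'

```text
time_s: 9.45
eef_pos: [475.6, 1.1, 268.2]
eef_rot: [-179.9, 0.1, 21.7]
ft_force: [0.3, 0.7, -2.5]
opening: 31.1
grip_force: 59.8
```

Request:
drive_tool --plan '[[[0, 0, 0.4, 0, 0, 0, -1], [0, 0, 0.6, 0, 0, 0, -1], [0, 0, 0.6, 0, 0, 0, -1], [0, 0, 0.6, 0, 0, 0, -1], [0, 0, 0.4, 0, 0, 0, -1], [0, 0, 0, 0, 0, 0, -1]]]'

```text
time_s: 10.2
eef_pos: [475.8, 2.3, 190.3]
eef_rot: [-179.9, 0.1, 21.7]
ft_force: [-0.1, 0.0, -1.7]
opening: 30.4
grip_force: 60.1
```

Run:
```python
from h import *
o=robot.get_obs();z=o['eef_pos'][2]
k=look([('knob',z+33),('tube',z-107),('block_mouth',66)],'w5.png')
for c in('scene','top'):
    cv2.imwrite(f'pics/{c}5.png',robot.read_camera(c))
    for n,h in(('tube',z-107),('block_mouth',66)):
        print(c,n,[(np.round(d['point'],1),round(d['confidence'],2),atz(c,d['point'],h)) for d in robot.tip_of(c,n)])
P=np.array([478.0,2.6,0])
for c in('scene','top'):print(c,'mouth',proj(c,P+[0,0,66]),'tubebot',proj(c,P+[0,0,z-107]))
print('w4 rim', atz('wrist',(280.5,314),z+12.6,k)-o['eef_pos'])
a=cv2.resize(cv2.imread('pics/w5.png')[80:360,160:400],(343,400))
b=cv2.resize(cv2.imread('pics/scene5.png')[150:270,265:385],(400,400),interpolation=2)
cv2.imwrite('pics/c5.png',np.hstack([a,b]))
```

```text
t 10.2 tcp [475.8   2.3 190.3] [-1.799e+02  1.000e-01  2.170e+01] F [-0.1  0.  -1.7] op 30.4
cam [543.2  28.2 313.8] [-0.27 -0.1  -0.96]
knob [285.3 362.2] 0.93 [474.4  -0.7 223.3]
tube [279.5 216.8] 0.95 [475.6   2.   83.3]
tube [147.2 108.4] 0.95 [510.9 104.1  83.3]
tube [  2.3 148.2] 0.87 [453.  183.8  83.3]
block_mouth [283.1 206. ] 0.61 [479.1   0.6  66. ]
scene tube [(array([230.4, 275.5]), 0.9, array([549.7, 309.9,  83.3])), (array([323.3, 224.7]), 0.77, array([485.6,  -2.2,  83.3])), (array([298. , 306.8]), 0.59, array([376. , 316.1,  83.3])), (array([291.4, 272.3]), 0.58, array([445.8, 226.3,  83.3]))]
scene block_mouth [(array([327. , 232.1]), 0.86, array([4.721e+02, 1.000e-01, 6.600e+01]))]
top tube [(array([218.8, 202.8]), 0.67, array([601. , 224. ,  83.3])), (array([218.5, 282.7]), 0.65, array([406.6, 222.4,  83.3])), (array([258.7, 245.6]), 0.51, array([492.8, 126.3,  83.3]))]
top block_mouth [(array([310.2, 252.2]), 0.73, array([475.9,   1.2,  66. ]))]
scene mouth [324.6 231.9] tubebot [325.  226.2]
top mouth [309.6 251.3] tubebot [310.1 250.6]
w4 rim [ 1.3855791  -0.35125935 12.64205898]
```

View pics/c5.png

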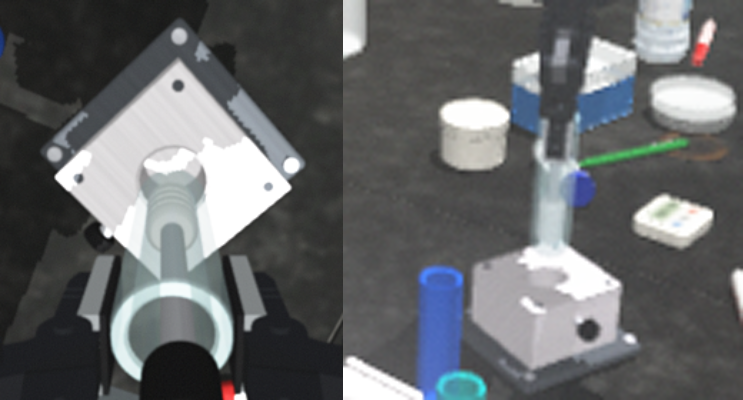

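The tube's bottom is about 17 mm over the mouth. Both views put it within about 1 mm of the bore axis: scene x is 549 against 547, and the wrist view suggests about 1 mm forward. I nudge it and lower gently.

Request:
drive_tool --plan '[[[0.035, 0.01, 0.3, 0, 0, 0, -1], [0, 0, 0.2, 0, 0, 0, -1], [0, 0, 0.15, 0, 0, 0, -1], [0, 0, 0.15, 0, 0, 0, -1], [0, 0, 0.15, 0, 0, 0, -1], [0, 0, 0.1, 0, 0, 0, -1]]]'

```text
time_s: 11.45
eef_pos: [477.5, 2.1, 160.0]
eef_rot: [-180.0, 0.0, 21.6]
ft_force: [-0.0, -0.3, -3.1]
opening: 30.4
grip_force: 60.1
```

Request:
drive_tool --plan '[[[0, 0, 0.2, 0, 0, 0, -1], [0, 0, 0.2, 0, 0, 0, -1], [0, 0, 0.2, 0, 0, 0, -1], [0, 0, 0.15, 0, 0, 0, -1], [0, 0, 0.15, 0, 0, 0, -1], [0, 0, 0.1, 0, 0, 0, -1], [0, 0, 0, 0, 0, 0, -1]]]'

```text
time_s: 12.32
eef_pos: [477.5, 2.1, 130.1]
eef_rot: [-180.0, 0.0, 21.6]
ft_force: [0.4, 0.4, -1.4]
opening: 30.0
grip_force: 60.1
```

Request:
drive_tool --plan '[[[0, 0, 0.05, 0, 0, 0, -1], [0, 0, 0.05, 0, 0, 0, -1], [0, 0, 0.05, 0, 0, 0, -1], [0, 0, 0.03, 0, 0, 0, -1], [0, 0, 0, 0, 0, 0, -1]]]'

```text
time_s: 12.95
eef_pos: [477.8, 2.1, 125.4]
eef_rot: [180.0, -0.0, 21.6]
ft_force: [-0.7, 0.1, 1.9]
opening: 30.3
grip_force: 60.5
```

Request:
drive_tool --plan '[[[0, 0, 0.03, 0, 0, 0, -1], [0, 0, 0.02, 0, 0, 0, -1], [0, 0, 0, 0, 0, 0, -1]]]'

```text
time_s: 13.32
eef_pos: [478.3, 2.2, 125.3]
eef_rot: [180.0, -0.1, 21.6]
ft_force: [-3.2, 1.3, 8.7]
opening: 30.4
grip_force: 61.5
```

Contact comes exactly at home height. I release and rise to the knob.

Request:
drive_tool --plan '[[[0, 0, 0, 0, 0, 0, 0], [0, 0, 0, 0, 0, 0, 0.5], [0, 0, 0, 0, 0, 0, 1], [0, 0, 0, 0, 0, 0, 1], [0, 0, 0, 0, 0, 0, 1], [0, 0, 0, 0, 0, 0, 1], [0, 0, 0, 0, 0, 0, 1]]]'

```text
time_s: 14.2
eef_pos: [477.6, 2.1, 123.4]
eef_rot: [-180.0, -0.0, 21.6]
ft_force: [-0.3, -0.3, 0.3]
opening: 85.4
grip_force: 0.0
```

Request:
drive_tool --plan '[[[0, 0, -0.3, 0, 0, 0, 1], [0, 0, -0.4, 0, 0, 0, 1], [0, 0, -0.4, 0, 0, 0, 1], [0, 0, -0.33, 0, 0, 0, 1], [0, 0, 0, 0, 0, 0, 1]]]'

```text
time_s: 14.82
eef_pos: [478.4, 2.0, 167.8]
eef_rot: [179.9, -0.1, 21.6]
ft_force: [-0.2, -0.3, -0.1]
opening: 85.3
grip_force: 0.0
```

Run:
```python
from h import *
k=look([('knob',158),('tube',18),('pestle',30),('block_mouth',66)],'w6.png')
cv2.imwrite('pics/scene6.png',robot.read_camera('scene'))
print([(d['point'],d['confidence'],atz('scene',d['point'],158)) for d in robot.tip_of('scene','knob')])
a=cv2.resize(cv2.imread('pics/w6.png')[140:400,160:400],(369,400))
b=cv2.resize(cv2.imread('pics/scene6.png')[150:270,265:385],(400,400),interpolation=2)
cv2.imwrite('pics/c6.png',np.hstack([a,b]))
```

```text
t 14.82 tcp [478.4   2.  167.8] [ 1.799e+02 -1.000e-01  2.160e+01] F [-0.2 -0.3 -0.1] op 85.3
cam [545.1  28.  291.6] [-0.26 -0.1  -0.96]
knob [280.9 286.1] 0.87 [478.9   1.1 158. ]
tube [278.1 199.5] 0.78 [479.4   3.1  18. ]
tube [135.2 112.4] 0.68 [502.3 125.4  18. ]
[]
```

View pics/c6.png

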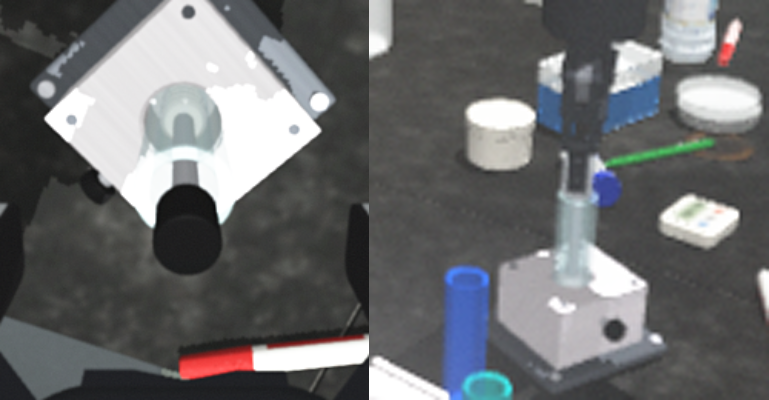

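The tube stands upright in the bore, with the pestle down and the knob centred between the pads (crop (187,230)). I close on the knob at this height, since the fingertips are about 11 mm above the rim.

Request:
drive_tool --plan '[[[0, 0, 0.05, 0, 0, 0, 0], [0, 0, 0, 0, 0, 0, -0.5], [0, 0, 0, 0, 0, 0, -1], [0, 0, 0, 0, 0, 0, -1], [0, 0, 0, 0, 0, 0, -1], [0, 0, 0, 0, 0, 0, -1], [0, 0, 0, 0, 0, 0, -1], [0, 0, 0, 0, 0, 0, -1]]]'

```text
time_s: 16.18
eef_pos: [477.8, 2.1, 165.0]
eef_rot: [180.0, -0.0, 21.7]
ft_force: [-0.9, -0.4, 1.7]
opening: 15.8
grip_force: 58.5
```

Request:
drive_tool --plan '[[[0, 0, -0.06, 0, 0, 0, -1], [0, 0, -0.08, 0, 0, 0, -1], [0, 0, -0.1, 0, 0, 0, -1], [0, 0, -0.1, 0, 0, 0, -1], [0, 0, 0, 0, 0, 0, -1]]]'

```text
time_s: 16.8
eef_pos: [477.8, 2.1, 175.5]
eef_rot: [180.0, -0.0, 21.6]
ft_force: [0.5, 0.6, -0.3]
opening: 15.8
grip_force: 58.5
```

Run:
```python
from h import *
look([])
cv2.imwrite('pics/scene7.png',robot.read_camera('scene'))
a,b=[cv2.resize(cv2.imread(f'pics/scene{i}.png')[150:270,265:385],(400,400),interpolation=2) for i in(6,7)]
cv2.imwrite('pics/c7.png',np.hstack([a,b]))
# tube rim shift between pictures (region of lower tube/rim), by template
A=cv2.imread('pics/scene6.png')[200:240,315:345];B=cv2.imread('pics/scene7.png')
r=cv2.matchTemplate(B[195:245,310:350],A,5);print(cv2.minMaxLoc(r))
```

```text
t 16.8 tcp [477.8   2.1 175.5] [180.   -0.   21.6] F [ 0.5  0.6 -0.3] op 15.8
cam [544.8  28.  299.1] [-0.26 -0.1  -0.96]
(0.34366703033447266, 0.9677327275276184, (10, 0), (5, 5))
```

The tube has not moved and the force is small, so I draw the rest.

Request:
drive_tool --plan '[[[0, 0, -0.15, 0, 0, 0, -1], [0, 0, -0.2, 0, 0, 0, -1], [0, 0, -0.2, 0, 0, 0, -1], [0, 0, -0.2, 0, 0, 0, -1], [0, 0, -0.2, 0, 0, 0, -1], [0, 0, -0.2, 0, 0, 0, -1], [0, 0, -0.2, 0, 0, 0, -1], [0, 0, -0.1, 0, 0, 0, -1]]]'

```text
time_s: 17.9
eef_pos: [477.8, 2.0, 219.1]
eef_rot: [180.0, -0.0, 21.6]
ft_force: [0.5, -0.6, -0.5]
opening: 16.0
grip_force: 58.5
```

Request:
drive_tool --plan '[[[0, 0, -0.03, 0, 0, 0, -1], [0, 0, 0, 0, 0, 0, -1], [0, 0, 0, 0, 0, 0, -1], [0, 0, 0, 0, 0, 0, -1]]]'

```text
time_s: 18.4
eef_pos: [477.5, 2.1, 219.2]
eef_rot: [-180.0, 0.0, 21.6]
ft_force: [-0.2, 0.3, -0.2]
opening: 15.8
grip_force: 58.5
```

Run:
```python
from h import *
look([],'w8.png')
cv2.imwrite('pics/scene8.png',robot.read_camera('scene'))
a=cv2.resize(cv2.imread('pics/w8.png')[140:400,160:400],(369,400))
b=cv2.resize(cv2.imread('pics/scene8.png')[150:270,265:385],(400,400),interpolation=2)
cv2.imwrite('pics/c8.png',np.hstack([a,b]))
```

```text
t 18.4 tcp [477.5   2.1 219.2] [-180.     0.    21.6] F [-0.2  0.3 -0.2] op 15.8
cam [544.6  28.  342.8] [-0.27 -0.1  -0.96]
```

View pics/c8.png

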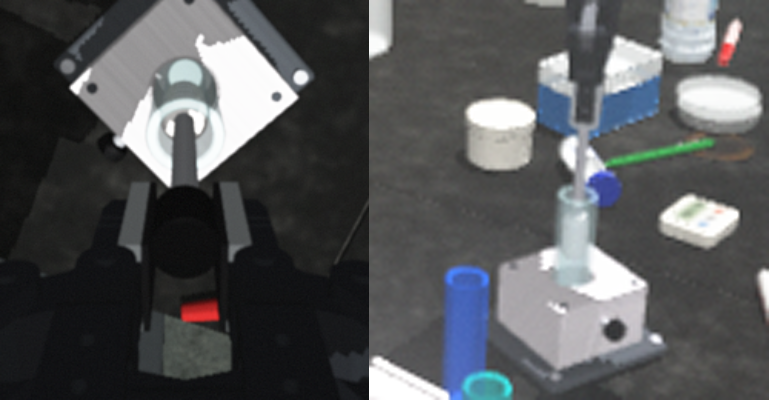

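The pestle is held about 54 mm up by the knob, with its head in the tube. The tube is home in the block and the fingers are clear of the glass.

```bash
python3 -c "
from bench import robot
print(robot.close_job())"
```

```text
the job is handed in; nothing more can be done
None
```

I moved the homogeniser into the block's bore, drew the pestle up about 54 mm by its knob and am holding it there, then handed the job in at about 18 s; no verdict came back.

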